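# Re-pin the engine-cover vent stay

## Task

The engine cover's front vent flap is shut. Take the brass stay by its red knob, lift it off its pin, push the sprung flap open with it, and drop the middle one of its three round holes over the pin, lying fully down, so that the flap stays open by itself; then let go. Feel for the pin gently, without pressing hard on it, do not let the flap snap shut, and leave the other things on the bench where they are.

Things in the scene. Friction and masses are not known exactly. Their poses are not given: they have to be found in the camera images.
- vent: Part of a boat's engine cover, fixed to the bench: wooden box with dark grey top, 220 x 300 x 80 mm high. Origin: centre of its underside; x from the front (flap side, towards the robot) to the back, y left, z up. 'Vent (a, b, c)' below means mm in this frame. On its front hangs a wooden louvred flap, 236 long, 14 thick, 72 high, hinged on the vertical axis through vent (-120, -120).
- flap (a joint): Opening angle of the flap, rad: 0 is shut, it grows as the flap's free (+y) end swings out to -x; at most 1.0. A spring shuts it: 0.28 N m when shut, rising by 0.8 N m per rad, damped with 0.2 N m s/rad.
- stay_bar: Brass stay: flat bar 250 x 24 x 5 mm, 110 g. Origin: its pivot on the flap, at the bar's underside; x along the bar to its free end, z up from the bar. Along x in mm: slot 40 x 10 centred at 85 (over the pin at the start), round holes of 10 mm diameter at 123, 155 (the middle one) and 187, red knob at 218. It swivels about the vertical and lifts about a level axis at the pivot.
- knob (a point): Centre of the red ball knob, 20 mm in diameter, on an 8 mm stem; 29 mm above the bar's upper face (34 above its underside).
- mid_hole (a point): Centre of the middle hole at the bar's underside.
- stay_pivot (a point): The pivot of the stay on the flap, at the bar's underside: 170 mm from the flap's hinge axis, so at (-120, 50, 86.5) of the vent when the flap is shut.
- stay_swivel (a joint): Angle of the stay to the flap about the vertical, rad; 0 when square to the flap as at the start, positive anticlockwise from above; limits +-0.8.
- stay_lift (a joint): Angle by which the stay's free end is lifted, rad: about 0 when the stay lies fully down, about 0.075 when the bar beside the middle hole rests on top of the pin; at most 0.7.
- pin_plate: Steel plate 74 x 30 x 3 mm on the vent's top at vent (-35, 50, 80), axes parallel to the vent's; origin: centre of its underside. In its slot along x is clamped an upright pin, 8 mm in diameter, its top edge slightly bevelled (6 mm flat on top) and 18 mm above the plate's underside, on an 18 mm wide shoulder whose top, 6 mm above that underside, carries the stay. How far along the slot the pin stands: see pin_slot.
- pin_slot (a point): Middle of the pin plate's slot, at the height of the shoulder's top. The pin stands anywhere up to 14 mm from here along the plate's x, either way, fixed during the job (in y it is true). Its place is not measured: it must be seen or felt for. It stands on a rubber bush and gives downwards by 1 mm per 5 N, at most 4 mm.
- air_cleaner: Chromed round air cleaner, 124 mm wide, 56 mm high; origin centre of the underside. Leave alone.
- distributor_cap: Red distributor cap, 72 mm wide, 62 mm high; origin centre of the underside. Leave alone.
- screwdriver: Screwdriver lying on the bench. Leave alone.
- wrench: Steel wrench lying on the bench. Leave alone.
- varnish: White-topped can, 80 mm wide, 100 mm high; origin centre of the underside. Leave alone.
- sanding_block: Cork sanding block 65 x 110 x 32 mm lying on the vent's top, beside the stay. Leave alone.
- screw_jar: Glass jar with a brass cap, 56 mm wide, 70 mm high; origin centre of the underside. Leave alone.

How it is judged (in metres and radians):
On the way, in this order (a step that is already met when the one before it is completed fails the run):
1. the stay is lifted clear of its pin (value of joint stay_lift above 0.12 rad), for 0.1 s.
2. the stay lies down again with its middle hole on the pin, the flap open (value of joint stay_lift below 0.025 rad and value of joint flap between 0.322 and 0.53 rad), for 0.2 s.
At the end, for the whole second after the job is handed in: The stay lies fully down (lifted less than 0.025 rad) with its middle hole within 4 mm of the pin plate's centre line, and the flap stands still at 0.322 to 0.53 rad, which only the middle hole on the pin gives; nothing is held (all of step 2 and y of mid_hole in the frame of pin_plate between -0.004 and 0.004 m and velocity of joint flap between -0.02 and 0.02 rad/s); the robot touches nothing.
It fails at once if the stay and its pin or pin plate are pressed together with more than 25 N (contact force between stay_bar and pin_plate above 25 N).
It fails at once if the flap snaps shut (reaches its last 0.05 rad closing faster than 0.6 rad/s) (value of joint flap below 0.05 rad and velocity of joint flap below -0.6 rad/s).
It fails at once if another thing on the bench is moved by more than 30 mm (distance of any of air_cleaner, distributor_cap, screwdriver, wrench, varnish, sanding_block, screw_jar from where it was at the start of the episode above 0.03 m).
It also fails if it takes over 64 s, if anything falls off the work surface, if the arm or the gripper's body presses on something with over 40 N, if the wrist force passes 120 N, or if a joint passes its speed limit or range.

## Robot

A 7-joint arm with a two-finger parallel gripper is mounted at the origin on the work surface. World frame = base frame: x ahead of the robot, y to its left, z up, the work surface at z = 0. Lengths are in m, angles in degrees, forces in N, time in s.
With the tool pointing down it reaches from about 0.425 to 0.875 m from the base axis. Payload 4.7 kg.
Tool frame: the origin (TCP) lies at the very end of the fingers, on their centre line; the grasp point (between the pads) lies 19 mm behind it (env.grip_point_offset is the distance from the TCP to the grasp point, in m); z points along the fingers, y is the line along which they close (so a half turn about z gives the same grasp; the last joint's range is limited). The gripper opens to 87 mm and grips with 3 to 60 N. Pads are 19 mm wide; open, the fingers measure 117 mm over their backs; the gripper's body (75 mm by 190 mm) begins 51 mm behind the grasp point.
Start: joints at [-74.88, 18.392, -4.016, 83.108, 1.295, 78.541, -3.26], TCP at [0.161, 0.63, 0.223] pointing down, gripper open.
Joint ranges: [-163.93, 163.93], [-17.29, 119.83], [-79.2, 71.16], [3.27, 140.29], [-89.18, 269.18], [5.43, 117.66], [-154.24, 154.24]. Speed limits (degrees/s): [147.25, 147.25, 180, 180, 180, 180, 180].

## Interface

Orientations are given as [roll, pitch, yaw] about the fixed x, y, z axes, in that order (R = Rz(yaw) Ry(pitch) Rx(roll)).
In Python, from cell import env gives the robot as it stands.
- The arm moves only by the tool jog_arm, never from a script. Its argument "motion" is a list of rows, each an object of numbers: "x", "y", "z": the shift along the tool's x, y, z in cm; "ax", "ay", "az": the turn, a rotation vector about the tool's x, y, z in degrees. In form: [{"x": .., "y": .., "z": .., "ax": .., "ay": .., "az": ..}, ...]. A call has exactly 5 rows; each row shifts and turns the commanded pose from where the row before left it, along the tool's axes as they then stand; what a row does not reach is not made up. A row lasts 1/10 s, in which the tool goes at most 50 mm and 8.59 degrees, less where a joint would pass 70% of its speed; a pose out of reach is approached as far as the arm can. A call is refused whole if a number of a shift passes 5 or a number of a turn 8.59, either way. A call with a gripper value outside its range is refused whole. "claw" is the gripper command: -1 is shut, 1 is fully open, values between are in proportion, set as the call begins (left out, the last holds). The fingers move at their own pace and stop on an object; "squeeze" is the grip in N (left out, the last holds). Time passes only in rows, so rows that do not move let the fingers close, or fill a call up. It gives the time, the measured TCP pose, the force, the opening and the grip force at its end, in the units of the state.
- env.get_obs(): the state, without advancing time (a new reading comes with each control period).
- env.read_camera(name): name is "scene" or "top" or "wrist"; returns the picture (480x640x3 uint8, red, green, blue); there is no depth.
- env.camera_params(name): a dict with "fx", "fy", "cx", "cy" (pixels), "k1" (the pictures are not rectified: a ray, as slopes to the right and down, at radius r is drawn at 1 + k1 r^2 times it, then the intrinsics apply), "extrinsics" (4x4, takes a point from world to camera coordinates). Camera axes: x right, y up, looking along -z (the intrinsics and any distortion apply to the point x, -y, -z); pixel columns grow to the right and rows downward; lengths in m; the calibration is good to about 2 mm. A picture is of the moment at which its call begins: read the wrist's pose just before it. camera_params takes no time and is no camera call; for the wrist camera it gives the pose at the moment of the call.
- env.sign_off(): hands the job in; it is judged then, once.
The state is a dict: "time_s": time; "qpos": joint angles; "joint_velocities": joint speeds; "effort": joint torques, N m; "tool_pos": TCP position; "tool_rot": TCP orientation; "force": force on the tool from outside, world axes, zero at the start; "wrist_torque": the same for the moment, N m; "grip_width": finger opening in m; "grasp_force": force on a finger pad.
Only numpy, scipy, OpenCV 4.12 (cv2) and the standard library are available. Lean on these libraries where they do the work, as an engineer would, in place of code of your own. Each camera call takes 0.05 s, during which the arm holds its last target. There are 200 camera calls.

## Working session

There is one attempt and no reset: what is moved stays moved. The work goes in short steps, Python scripts to look and compute and a tool call to move; the robot and the scene stay as the last step left them, time stands still between calls to the robot, and variables do not carry over. Pictures are saved under pics/ and viewed, at most 10 in all, crops included, and the job is handed in when it is done.

Besides the shell and the picture viewer there is one more tool, called by a JSON object that holds its "method" and its "body". jog_arm: Moves the arm, as the interface text tells. Its arguments: {"type":"object","properties":{"motion":{"type":"array"},"claw":{"type":"number"},"squeeze":{"type":"number"}},"required":["motion"]}

```bash
mkdir -p pics
cat > h.py <<'E'
import numpy as np, cv2
from cell import env
def snap(cam,name,crop=None,scale=1):
    p=env.camera_params(cam); im=env.read_camera(cam)[:,:,::-1].copy()
    cv2.imwrite(f'pics/{name}_full.png',im)
    if crop: x0,y0,x1,y1=crop; im=cv2.resize(im[y0:y1,x0:x1],None,fx=scale,fy=scale,interpolation=cv2.INTER_CUBIC)
    cv2.imwrite(f'pics/{name}.png',im); return p
def ray(p,u,v):
    d=np.array([(u-p['cx'])/p['fx'],(v-p['cy'])/p['fy']]); s=d.copy()
    for _ in range(20): s=d/(1+p['k1']*(s@s))
    E=np.array(p['extrinsics']); R=E[:3,:3]; t=E[:3,3]
    return -R.T@t, R.T@np.array([s[0],-s[1],-1.])
def atz(p,u,v,z):
    c,d=ray(p,u,v); return c+d*(z-c[2])/d[2]
def proj(p,X):
    E=np.array(p['extrinsics']); q=E[:3,:3]@np.asarray(X)+E[:3,3]
    s=np.array([q[0],-q[1]])/-q[2]; s=s*(1+p['k1']*(s@s))
    return np.array([p['cx']+p['fx']*s[0],p['cy']+p['fy']*s[1]])
E
python3 - <<'E'
from h import *
a=snap('scene','s0'); b=snap('top','t0')
o=env.get_obs(); print(o['tool_pos'],o['tool_rot'],o['grip_width'],o['time_s'])
im=np.hstack([cv2.resize(cv2.imread('pics/s0.png'),(400,300)),cv2.resize(cv2.imread('pics/t0.png'),(400,300))])
E
```

```text
[0.1606046  0.62931513 0.22157532] [-1.79900088e+02  7.32132160e-03  1.65691935e+02] 0.0869449522985748 0.1
```

View pics/t0.png

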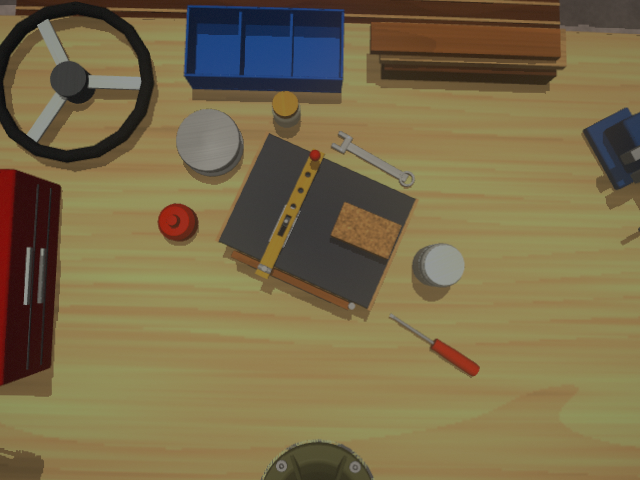

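View pics/s0.png

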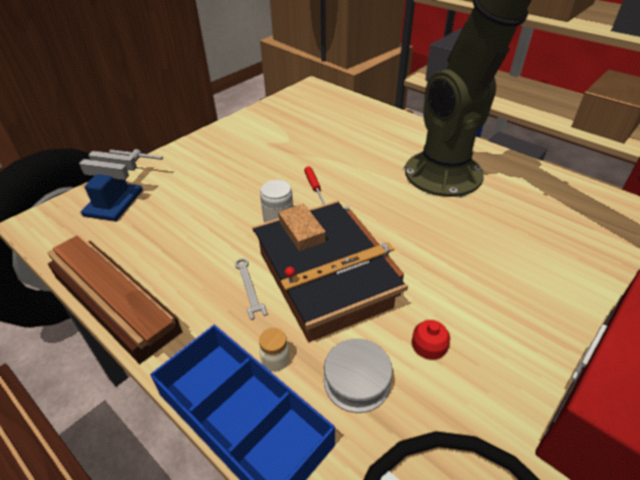

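The top view shows the stay running from its pivot near (264,269) to the red knob at (315,155), with the pin plate around (285,225). In the scene view the knob is at (290,271). I'll enlarge the top view.

Run:
```python
from h import *
im=cv2.imread('pics/t0_full.png')[125:315,210:420]
cv2.imwrite('pics/t0c.png',cv2.resize(im,None,fx=3.15,fy=3.15,interpolation=cv2.INTER_CUBIC))
p=env.camera_params('top'); print(p)
for n,u,v,z in [('knobtop',315,155,.1205),('pivot',264,269,.09),('tl',268,135,.08),('tr',415,199,.08),('br',368,308,.08),('bl',220,241,.08)]: print(n,atz(p,u,v,z))
```

```text
{'fx': 506.62138849213466, 'fy': 506.62138849213466, 'cx': 323.1667847127533, 'cy': 235.29298467010827, 'k1': -0.029710386022496607, 'extrinsics': array([[ 0.0201783 , -0.99961716,  0.0189309 , -0.01154149],
       [ 0.99729114,  0.02146373,  0.07035404, -0.50999016],
       [-0.07073343,  0.01746   ,  0.99734243, -0.96540213],
       [ 0.        ,  0.        ,  0.        ,  1.        ]])}
knobtop [0.64410264 0.01810875 0.1205    ]
pivot [0.44235397 0.10488903 0.09      ]
tl [0.68884311 0.10560862 0.08      ]
tr [ 0.57615615 -0.16710381  0.08      ]
br [ 0.37593629 -0.08339574  0.08      ]
bl [0.49133636 0.18694682 0.08      ]
```

View pics/t0c.png

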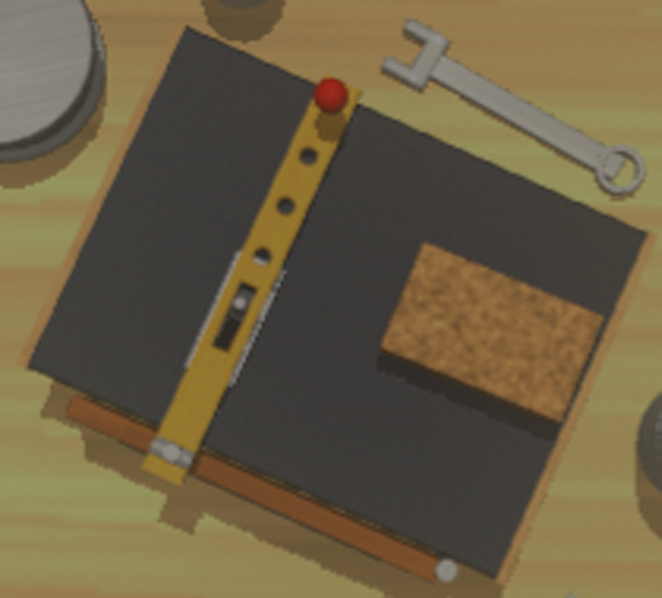

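```bash
cat >> h.py <<'E'
from scipy.optimize import least_squares
E
python3 - <<'E'
from h import *
p=env.camera_params('top'); f=lambda u,v:(u/3.15+210-.34,v/3.15+125-.34)
P=[((331,96),(98,50),.1205),((309,156),(67,50),.0915),((286,206),(35,50),.0915),((262,257),(3,50),.0915),((171,452),(-120,50),.1),
((446,570),(-120,-120),.09),((188,27),(110,150),.08),((648,234),(110,-150),.08),((500,580),(-110,-150),.08),((25,365),(-110,150),.08)]
W=np.array([atz(p,*f(*a),z)[:2] for a,_,z in P]); V=np.array([b for _,b,_ in P])/1000
def T(q,V): c,s=np.cos(q[0]),np.sin(q[0]); return V@np.array([[c,s],[-s,c]])+q[1:]
r=least_squares(lambda q:(T(q,V)-W).ravel(),[-.4,.53,0],loss='soft_l1',f_scale=.002)
q=r.x; print('vent yaw',np.degrees(q[0]),q[1:]); print(np.round((T(q,V)-W)*1000,1))
pin=atz(p,*f(240,301),.098)[:2]; c,s=np.cos(q[0]),np.sin(q[0])
R=np.array([[c,-s],[s,c]]); print('pin',pin,'vent',(R.T@(pin-q[1:]))*1000)
print('bar angle',np.degrees(np.arctan2(*(W[0]-W[4])[::-1])), 'knob',W[0])
np.save('vent.npy',q)
E
```

```text
vent yaw -23.085391656947476 [0.53423475 0.01085623]
[[ 0.1 -0.1]
 [ 0.2  0.1]
 [ 0.1  0.1]
 [ 0.4 -0.4]
 [-0.4 -0.1]
 [-3.5 -0.2]
 [ 2.   2.5]
 [ 0.3 -2.5]
 [-0.3  0.1]
 [-0.2  0.6]]
pin [0.52998738 0.06763022] vent [-26.16847765  50.56221388]
bar angle -23.142139548257692 knob [0.64384828 0.01856178]
```

{"method": "jog_arm", "body": {"motion": [{"x": 0,"y": -2,"z": -1.5,"az": 1.76},{"x": 0,"y": -4,"z": -1.5,"az": 1.76},{"x": 0,"y": -4,"z": -1.5,"az": 1.76},{"x": 0,"y": -4,"z": -1.5,"az": 1.76},{"x": 0,"y": -4,"z": -1,"az": 1.76}], "claw": 0, "squeeze": 20}}

```text
$.motion[0]: bad value
```

```bash
cat >> h.py <<'E'
from scipy.spatial.transform import Rotation as Ro
q=np.load('vent.npy')
def v2w(a,b,c=0):
    c_,s=np.cos(q[0]),np.sin(q[0]); a,b=a/1000,b/1000
    return np.array([q[1]+c_*a-s*b,q[2]+s*a+c_*b,c/1000])
def w2v(X):
    c_,s=np.cos(q[0]),np.sin(q[0]); d=np.array(X[:2])-q[1:]
    return np.array([c_*d[0]+s*d[1],-s*d[0]+c_*d[1],X[2]])*1000
def st():
    o=env.get_obs(); print('t',round(o['time_s'],2),'pos',np.round(o['tool_pos'],4),'rot',np.round(o['tool_rot'],2),'F',np.round(o['force'],1),'w',round(o['grip_width'],4),'g',np.round(o['grasp_force'],1),'vent',np.round(w2v(o['tool_pos']),1)); return o
def go(X,ref=None):
    o=st(); R=Ro.from_euler('xyz',o['tool_rot'],degrees=True).as_matrix()
    d=R.T@(np.array(X)-o['tool_pos'])*100; print('to',np.round(X,4),'cm',np.round(d,2))
E
python3 - <<'E'
from h import *
go(v2w(98,50,200))
print(env.get_obs()['qpos'])
E
```

```text
t 0.1 pos [0.1606 0.6293 0.2216] rot [-1.7990e+02  1.0000e-02  1.6569e+02] F [ 0.4 -0.7  0.2] w 0.0869 g 0.0 vent [-586.2  422.4  221.6]
to [0.644  0.0184 0.2   ] cm [-61.94 -47.24   2.25]
[-74.87922608  18.4336961   -4.01772107  83.16888809   1.29743401
  78.54270991  -3.25947744]
```

{"method": "jog_arm", "body": {"motion": [{"x": 0,"y": -2,"z": -1.5,"ax": 0,"ay": 0,"az": 1.76},{"x": 0,"y": -4,"z": -1.5,"ax": 0,"ay": 0,"az": 1.76},{"x": 0,"y": -4,"z": -1.5,"ax": 0,"ay": 0,"az": 1.76},{"x": 0,"y": -4,"z": -1.5,"ax": 0,"ay": 0,"az": 1.76},{"x": 0,"y": -4,"z": -1,"ax": 0,"ay": 0,"az": 1.76}], "claw": 0, "squeeze": 20}}

```text
time_s: 0.6
tool_pos: [0.1041, 0.4575, 0.2931]
tool_rot: [180.0, -0.0, 156.8]
force: [0.4, -0.3, 0.2]
grip_width: 0.055
grasp_force: 0.0
```

Run:
```python
from h import *
go(v2w(98,50,200))
```

```text
t 0.6 pos [0.1041 0.4575 0.2931] rot [179.98  -0.   156.79] F [ 0.4 -0.3  0.2] w 0.055 g 0.0 vent [-570.8  242.3  293.1]
to [0.644  0.0184 0.2   ] cm [-66.92 -19.09   9.3 ]
```

{"method": "jog_arm", "body": {"motion": [{"x": -4,"y": 0,"z": 0,"ax": 0,"ay": 0,"az": 0},{"x": -4,"y": 0,"z": 0,"ax": 0,"ay": 0,"az": 0},{"x": -4,"y": 0,"z": 0,"ax": 0,"ay": 0,"az": 0},{"x": -4,"y": 0,"z": 0,"ax": 0,"ay": 0,"az": 0},{"x": -4,"y": -1,"z": 0,"ax": 0,"ay": 0,"az": 0}]}}

```text
time_s: 1.1
tool_pos: [0.2858, 0.3707, 0.2921]
tool_rot: [-180.0, 0.0, 156.9]
force: [0.8, 0.2, -0.1]
grip_width: 0.0439
grasp_force: 0.0
```

{"method": "jog_arm", "body": {"motion": [{"x": -4,"y": -1.6,"z": 0,"ax": 0,"ay": 0,"az": 0},{"x": -4,"y": -1.6,"z": 0,"ax": 0,"ay": 0,"az": 0},{"x": -4,"y": -1.6,"z": 0,"ax": 0,"ay": 0,"az": 0},{"x": -4,"y": -1.6,"z": 0,"ax": 0,"ay": 0,"az": 0},{"x": -4,"y": -1.6,"z": 0,"ax": 0,"ay": 0,"az": 0}]}}

```text
time_s: 1.6
tool_pos: [0.4378, 0.2177, 0.2924]
tool_rot: [180.0, -0.0, 156.9]
force: [-0.6, 0.3, 0.0]
grip_width: 0.0435
grasp_force: 0.0
```

{"method": "jog_arm", "body": {"motion": [{"x": -4,"y": -1.6,"z": 1,"ax": 0,"ay": 0,"az": 0},{"x": -4,"y": -1.6,"z": 1,"ax": 0,"ay": 0,"az": 0},{"x": -4,"y": -1.6,"z": 2,"ax": 0,"ay": 0,"az": 0},{"x": -4,"y": -1.6,"z": 2,"ax": 0,"ay": 0,"az": 0},{"x": -4,"y": -1.6,"z": 2,"ax": 0,"ay": 0,"az": 0}]}}

```text
time_s: 2.1
tool_pos: [0.5904, 0.066, 0.2117]
tool_rot: [180.0, -0.0, 156.9]
force: [0.1, 0.9, 0.5]
grip_width: 0.0434
grasp_force: 0.0
```

{"method": "jog_arm", "body": {"motion": [{"x": -4,"y": -1.6,"z": 1,"ax": 0,"ay": 0,"az": 0},{"x": -2.9,"y": -0.5,"z": 0,"ax": 0,"ay": 0,"az": 0},{"x": 0,"y": 0,"z": 0,"ax": 0,"ay": 0,"az": 0},{"x": 0,"y": 0,"z": 0,"ax": 0,"ay": 0,"az": 0},{"x": 0,"y": 0,"z": 0,"ax": 0,"ay": 0,"az": 0}]}}

```text
time_s: 2.6
tool_pos: [0.6441, 0.0222, 0.2024]
tool_rot: [180.0, -0.1, 157.0]
force: [-0.2, -0.2, 0.3]
grip_width: 0.0434
grasp_force: 0.0
```

Run:
```python
from h import *
go(v2w(98,50,200))
p=snap('wrist','w1'); print(proj(p,v2w(98,50,120.5)),proj(p,v2w(-26.2,50,98)))
```

```text
t 2.6 pos [0.6441 0.0222 0.2024] rot [ 1.7996e+02 -7.0000e-02  1.5698e+02] F [-0.2 -0.2  0.3] w 0.0434 g 0.0 vent [ 96.6  53.5 202.4]
to [0.644  0.0184 0.2   ] cm [-0.14 -0.35  0.24]
[318.47881704 248.11889764] [318.42927467  48.16608751]
```

View pics/w1.png

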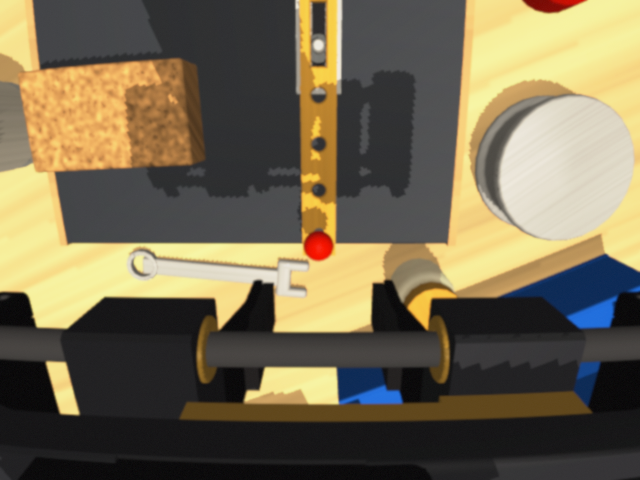

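The wrist view shows the knob at (318,246) and the pin at (318,45). Both are within 3 px of my prediction, so the vent frame holds. I'll go down now.

{"method": "jog_arm", "body": {"motion": [{"x": -0.14,"y": -0.35,"z": 2,"ax": 0,"ay": 0,"az": 0},{"x": 0,"y": 0,"z": 2,"ax": 0,"ay": 0,"az": 0},{"x": 0,"y": 0,"z": 2,"ax": 0,"ay": 0,"az": 0},{"x": 0,"y": 0,"z": 2,"ax": 0,"ay": 0,"az": 0},{"x": 0,"y": 0,"z": 1,"ax": 0,"ay": 0,"az": 0}]}}

```text
time_s: 3.15
tool_pos: [0.6432, 0.0187, 0.1113]
tool_rot: [180.0, -0.1, 157.0]
force: [0.6, -0.9, -0.4]
grip_width: 0.0433
grasp_force: 0.0
```

{"method": "jog_arm", "body": {"motion": [{"x": 0,"y": 0,"z": 1,"ax": 0,"ay": 0,"az": 0},{"x": 0,"y": 0,"z": 0,"ax": 0,"ay": 0,"az": 0},{"x": 0,"y": 0,"z": 0,"ax": 0,"ay": 0,"az": 0},{"x": 0,"y": 0,"z": 0,"ax": 0,"ay": 0,"az": 0},{"x": 0,"y": 0,"z": 0,"ax": 0,"ay": 0,"az": 0}]}}

```text
time_s: 3.65
tool_pos: [0.6453, 0.0169, 0.1035]
tool_rot: [179.9, 0.1, 156.9]
force: [0.0, 0.7, 0.0]
grip_width: 0.0434
grasp_force: 0.0
```

Run:
```python
from h import *
go(v2w(98,50,101.5))
```

```text
t 3.65 pos [0.6453 0.0169 0.1035] rot [1.7995e+02 8.0000e-02 1.5688e+02] F [0.  0.7 0. ] w 0.0434 g 0.0 vent [ 99.8  49.1 103.5]
to [0.644  0.0184 0.1015] cm [0.18 0.09 0.2 ]
```

{"method": "jog_arm", "body": {"motion": [{"x": 0.1,"y": 0.05,"z": 0.15,"ax": 0,"ay": 0,"az": 0},{"x": 0,"y": 0,"z": 0,"ax": 0,"ay": 0,"az": 0},{"x": 0,"y": 0,"z": 0,"ax": 0,"ay": 0,"az": 0},{"x": 0,"y": 0,"z": 0,"ax": 0,"ay": 0,"az": 0},{"x": 0,"y": 0,"z": 0,"ax": 0,"ay": 0,"az": 0}], "claw": -1, "squeeze": 25}}

```text
time_s: 4.15
tool_pos: [0.6441, 0.0179, 0.1011]
tool_rot: [180.0, 0.0, 156.9]
force: [-0.9, -0.4, -0.3]
grip_width: 0.018
grasp_force: 25.0
```

Run:
```python
from h import *
st()
```

```text
t 4.15 pos [0.6441 0.0179 0.1011] rot [1.7999e+02 1.0000e-02 1.5689e+02] F [-0.9 -0.4 -0.3] w 0.018 g 25.0 vent [ 98.3  49.5 101.1]
```

{"method": "jog_arm", "body": {"motion": [{"x": 0.13,"y": 0,"z": -0.74,"ax": 0,"ay": 0,"az": 0},{"x": 0.15,"y": 0,"z": -0.73,"ax": 0,"ay": 0,"az": 0},{"x": 0.18,"y": 0,"z": -0.73,"ax": 0,"ay": 0,"az": 0},{"x": 0.2,"y": 0,"z": -0.72,"ax": 0,"ay": 0,"az": 0},{"x": 0.23,"y": 0,"z": -0.72,"ax": 0,"ay": 0,"az": 0}]}}

```text
time_s: 4.65
tool_pos: [0.6358, 0.0213, 0.1384]
tool_rot: [180.0, 0.0, 156.9]
force: [1.2, -0.8, -1.2]
grip_width: 0.0186
grasp_force: 25.0
```

{"method": "jog_arm", "body": {"motion": [{"x": 0.25,"y": 0,"z": -0.7,"ax": 0,"ay": 0,"az": 0},{"x": 0,"y": 0,"z": 0,"ax": 0,"ay": 0,"az": 0},{"x": 0,"y": 0,"z": 0,"ax": 0,"ay": 0,"az": 0},{"x": 0,"y": 0,"z": 0,"ax": 0,"ay": 0,"az": 0},{"x": 0,"y": 0,"z": 0,"ax": 0,"ay": 0,"az": 0}]}}

```text
time_s: 5.15
tool_pos: [0.6337, 0.0221, 0.1443]
tool_rot: [-180.0, 0.0, 156.9]
force: [1.5, -0.5, -0.1]
grip_width: 0.0181
grasp_force: 25.0
```

Run:
```python
from h import *
st()
snap('wrist','w2')
```

```text
t 5.15 pos [0.6337 0.0221 0.1443] rot [-1.7999e+02  2.0000e-02  1.5688e+02] F [ 1.5 -0.5 -0.1] w 0.0181 g 25.0 vent [ 87.1  49.4 144.3]
```

View pics/w2.png

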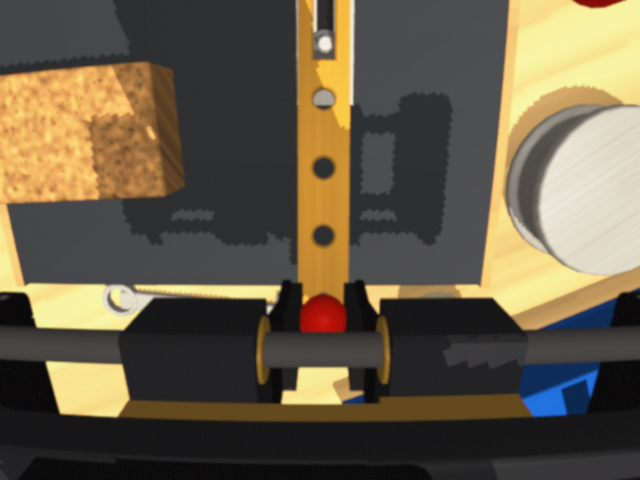

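{"method": "jog_arm", "body": {"motion": [{"x": 0.4,"y": 0.03,"z": 0,"ax": 0,"ay": 0,"az": -0.3},{"x": 0.6,"y": 0.05,"z": 0,"ax": 0,"ay": 0,"az": -0.4},{"x": 0.6,"y": 0.05,"z": 0,"ax": 0,"ay": 0,"az": -0.4},{"x": 0.6,"y": 0.05,"z": 0,"ax": 0,"ay": 0,"az": -0.4},{"x": 0.6,"y": 0.06,"z": 0,"ax": 0,"ay": 0,"az": -0.4}]}}

```text
time_s: 5.7
tool_pos: [0.6082, 0.0356, 0.1447]
tool_rot: [180.0, 0.0, 158.8]
force: [2.8, -1.0, 0.5]
grip_width: 0.0182
grasp_force: 25.0
```

{"method": "jog_arm", "body": {"motion": [{"x": 0.6,"y": 0.07,"z": 0,"ax": 0,"ay": 0,"az": -0.4},{"x": 0.6,"y": 0.07,"z": 0,"ax": 0,"ay": 0,"az": -0.4},{"x": 0.6,"y": 0.08,"z": 0,"ax": 0,"ay": 0,"az": -0.4},{"x": 0.6,"y": 0.08,"z": 0,"ax": 0,"ay": 0,"az": -0.4},{"x": 0.6,"y": 0.08,"z": 0,"ax": 0,"ay": 0,"az": -0.4}]}}

```text
time_s: 6.2
tool_pos: [0.5816, 0.0492, 0.1447]
tool_rot: [180.0, 0.0, 160.8]
force: [3.1, -1.4, -0.4]
grip_width: 0.0183
grasp_force: 25.0
```

{"method": "jog_arm", "body": {"motion": [{"x": 0.6,"y": 0.09,"z": 0,"ax": 0,"ay": 0,"az": -0.4},{"x": 0.3,"y": 0,"z": 0,"ax": 0,"ay": 0,"az": 0},{"x": 0,"y": 0,"z": 0,"ax": 0,"ay": 0,"az": 0},{"x": 0,"y": 0,"z": 0,"ax": 0,"ay": 0,"az": 0},{"x": 0,"y": 0,"z": 0,"ax": 0,"ay": 0,"az": 0}]}}

```text
time_s: 6.7
tool_pos: [0.5737, 0.0528, 0.1444]
tool_rot: [-180.0, 0.0, 161.2]
force: [3.2, -2.2, 0.3]
grip_width: 0.018
grasp_force: 25.0
```

```bash
cat >> h.py <<'E'
def fk(f,b,th,r,h):  # flap, bar vent angle, lift; bar point (r,0,h) -> vent mm
    rr=r*np.cos(th)-h*np.sin(th); z=r*np.sin(th)+h*np.cos(th)
    return np.array([-120-170*np.sin(f)+rr*np.cos(b),-120+170*np.cos(f)+rr*np.sin(b),86.5+z])
def ikknob(K): # knob vent -> f,b,th
    return least_squares(lambda x:fk(*x,218,34)-K,[.3,.05,.1]).x
def goalf(px,r=155):
    return least_squares(lambda x:fk(x[0],x[1],0,r,0)[:2]-[px,50],[.36,.07]).x
E
python3 - <<'E'
from h import *
o=st(); K=w2v(o['tool_pos']+[0,0,.019])+[-.2,.6,0]; x=ikknob(K); print('joints f,b,th',x,'hole',fk(*x,155,0))
for px in (-24,-26.5,-29): g=goalf(px); print(px,g,'knob down',fk(*g,0,218,34))
p=snap('wrist','w3',(220,0,420,340),1.75); c,d=ray(p,320,0)
print(proj(p,v2w(-26.5,50,98)),proj(p,v2w(*fk(*x,155,5))), proj(p,v2w(*fk(*x,155,0))))
E
```

```text
t 6.7 pos [0.5737 0.0528 0.1444] rot [-1.7999e+02  1.0000e-02  1.6117e+02] F [ 3.2 -2.2  0.3] w 0.018 g 25.0 vent [ 19.9  54.  144.4]
joints f,b,th [0.40087621 0.08766706 0.20149848] hole [-35.05748755  49.81872646 117.52134566]
-24 [0.35222762 0.06738575] knob down [ 38.85701767  54.24209021 120.5       ]
-26.5 [0.36753437 0.07331249] knob down [ 36.33077209  54.61455068 120.5       ]
-29 [0.38287734 0.07949726] knob down [ 33.80103068  55.0030536  120.5       ]
[323.10768672 183.03289709] [324.05092548 170.77835814] [324.05506253 171.58534589]
```

View pics/w3.png

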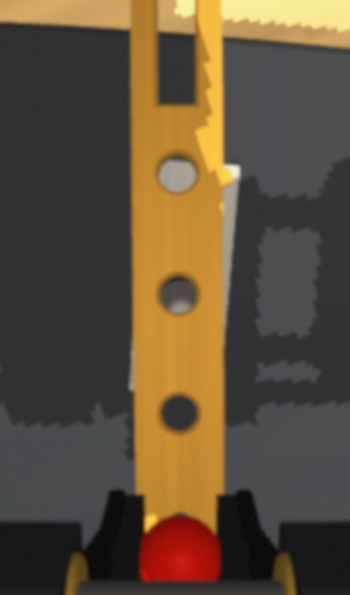

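The middle hole is at about full-image (322,168), with the pin top just showing under its knob-side edge. The pin is therefore a few mm further toward the knob, as computed. I'll go to lift 0.1 and look again.

{"method": "jog_arm", "body": {"motion": [{"x": -0.24,"y": -0.02,"z": 0.42,"ax": 0,"ay": 0,"az": 0},{"x": -0.24,"y": -0.02,"z": 0.42,"ax": 0,"ay": 0,"az": 0},{"x": -0.24,"y": -0.03,"z": 0.42,"ax": 0,"ay": 0,"az": 0},{"x": -0.24,"y": -0.03,"z": 0.42,"ax": 0,"ay": 0,"az": 0},{"x": -0.24,"y": -0.02,"z": 0.42,"ax": 0,"ay": 0,"az": 0}]}}

```text
time_s: 7.25
tool_pos: [0.5845, 0.0479, 0.1228]
tool_rot: [-180.0, -0.0, 161.2]
force: [3.6, -1.6, -0.4]
grip_width: 0.018
grasp_force: 25.0
```

{"method": "jog_arm", "body": {"motion": [{"x": 0,"y": 0,"z": 0,"ax": 0,"ay": 0,"az": 0},{"x": 0,"y": 0,"z": 0,"ax": 0,"ay": 0,"az": 0},{"x": 0,"y": 0,"z": 0,"ax": 0,"ay": 0,"az": 0},{"x": 0,"y": 0,"z": 0,"ax": 0,"ay": 0,"az": 0},{"x": 0,"y": 0,"z": 0,"ax": 0,"ay": 0,"az": 0}]}}

```text
time_s: 7.75
tool_pos: [0.5846, 0.0481, 0.1237]
tool_rot: [180.0, 0.0, 161.2]
force: [3.8, -0.6, 0.3]
grip_width: 0.018
grasp_force: 25.0
```

Run:
```python
from h import *
o=st(); K=w2v(o['tool_pos']+[0,0,.019])+[-.2,.6,0]; x=ikknob(K); print('joints f,b,th',x,'hole',fk(*x,155,0))
p=snap('wrist','w4',(270,110,370,210),6)
cr=lambda u:(u-[270,110])*6
print(cr(proj(p,v2w(-26.5,50,98))),cr(proj(p,v2w(-27.5,50,98))),cr(proj(p,v2w(*fk(*x,155,5)))), cr(proj(p,v2w(*fk(*x,155,0)))))
snap('top','t4')
```

```text
t 7.75 pos [0.5846 0.0481 0.1237] rot [1.7998e+02 2.0000e-02 1.6120e+02] F [ 3.8 -0.6  0.3] w 0.018 g 25.0 vent [ 31.7  54.  123.7]
joints f,b,th [0.36862757 0.07506185 0.10270742] hole [-27.50800749  50.14227889 102.39167531]
[330.48434605 330.06479221] [331.44845937 317.2786964 ] [334.07803226 323.82825162] [333.63442107 323.44286303]
```

View pics/w4.png

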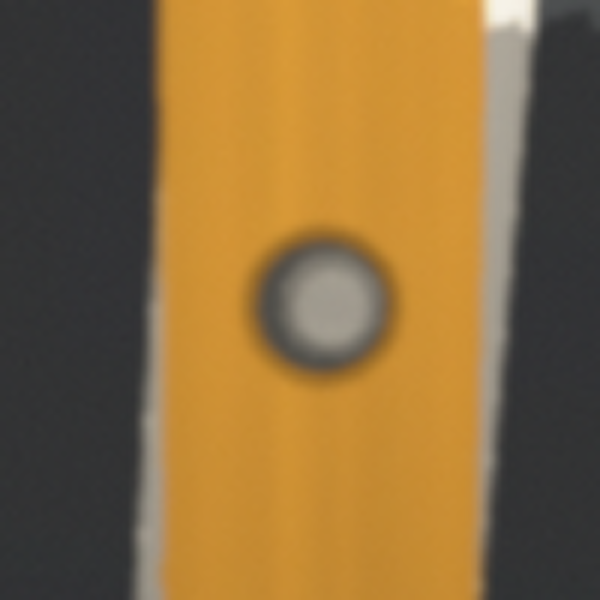

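Run:
```python
from h import *
o=st(); K=w2v(o['tool_pos']+[0,0,.019])+[-.2,.6,0]
R=Ro.from_euler('xyz',o['tool_rot'],degrees=True).as_matrix()
px,py=-26.85,50.8; prev=o['tool_pos']
for th in (.1,.08,.06,.04,.02,0.,-.01):
    x=least_squares(lambda x:fk(x[0],x[1],th,155,0)[:2]-[px,py],[.36,.07]).x
    k=fk(*x,th,218,34)+[.2,-.6,-19]; w=v2w(*k); d=R.T@(w-prev)*100; prev=w
    print(th,x.round(4),'tcp',w.round(4),'d cm',d.round(3))
```

```text
t 7.85 pos [0.5846 0.048  0.1236] rot [1.7998e+02 2.0000e-02 1.6119e+02] F [ 3.5 -1.9  0.1] w 0.018 g 25.0 vent [ 31.7  53.9 123.6]
0.1 [0.3646 0.0777] tcp [0.5856 0.0485 0.1231] d cm [-0.08   0.08   0.054]
0.08 [0.3663 0.0782] tcp [0.5863 0.0483 0.1188] d cm [-0.079  0.003  0.428]
0.06 [0.3676 0.0787] tcp [0.5871 0.0481 0.1145] d cm [-0.077  0.003  0.43 ]
0.04 [0.3685 0.079 ] tcp [0.5878 0.0479 0.1102] d cm [-0.074  0.002  0.432]
0.02 [0.3691 0.0791] tcp [0.5885 0.0477 0.1059] d cm [-0.072  0.001  0.434]
0.0 [0.3693 0.0792] tcp [0.5891 0.0474 0.1015] d cm [-0.069  0.001  0.435]
-0.01 [0.3693 0.0792] tcp [0.5894 0.0473 0.0993] d cm [-0.034 -0.     0.218]
```

{"method": "jog_arm", "body": {"motion": [{"x": -0.08,"y": 0.08,"z": 0.05,"ax": 0,"ay": 0,"az": 0},{"x": -0.04,"y": 0,"z": 0.21,"ax": 0,"ay": 0,"az": 0},{"x": -0.04,"y": 0,"z": 0.21,"ax": 0,"ay": 0,"az": 0},{"x": -0.04,"y": 0,"z": 0.21,"ax": 0,"ay": 0,"az": 0},{"x": 0,"y": 0,"z": 0,"ax": 0,"ay": 0,"az": 0}]}}

```text
time_s: 8.35
tool_pos: [0.5864, 0.0481, 0.1162]
tool_rot: [-180.0, -0.0, 161.2]
force: [2.8, -1.4, 0.1]
grip_width: 0.0181
grasp_force: 25.0
```

{"method": "jog_arm", "body": {"motion": [{"x": -0.04,"y": 0,"z": 0.21,"ax": 0,"ay": 0,"az": 0},{"x": 0,"y": 0,"z": 0,"ax": 0,"ay": 0,"az": 0},{"x": 0,"y": 0,"z": 0,"ax": 0,"ay": 0,"az": 0},{"x": 0,"y": 0,"z": 0,"ax": 0,"ay": 0,"az": 0},{"x": 0,"y": 0,"z": 0,"ax": 0,"ay": 0,"az": 0}]}}

```text
time_s: 8.85
tool_pos: [0.587, 0.0479, 0.1146]
tool_rot: [180.0, 0.0, 161.2]
force: [2.8, -1.0, -0.5]
grip_width: 0.0182
grasp_force: 25.0
```

Run:
```python
from h import *
o=st(); K=w2v(o['tool_pos']+[0,0,.019])+[-.2,.6,0]; x=ikknob(K); print('joints f,b,th',x,'hole',fk(*x,155,0))
p=snap('wrist','w5',(270,110,370,210),6)
```

```text
t 8.85 pos [0.587  0.0479 0.1146] rot [1.8000e+02 1.0000e-02 1.6119e+02] F [ 2.8 -1.  -0.5] w 0.0182 g 25.0 vent [ 34.1  54.8 114.6]
joints f,b,th [0.36723112 0.07766858 0.06058581] hole [-26.78634051  50.66972078  95.88505685]
```

View pics/w5.png

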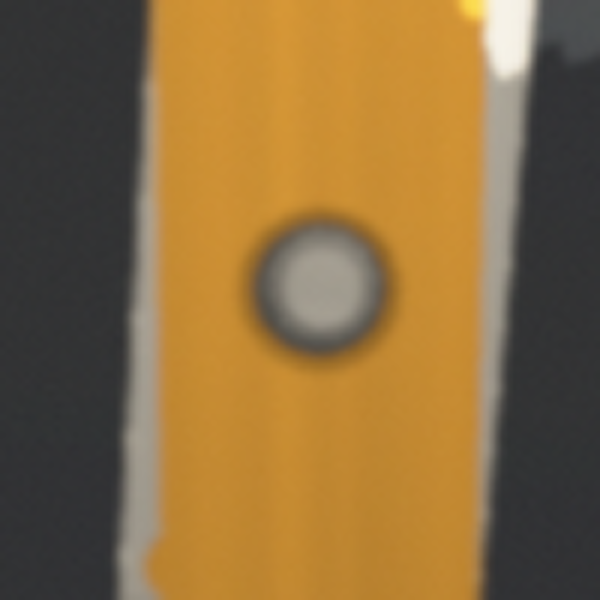

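The pin sits concentric in the hole at (320,287), and at lift 0.06 there is no vertical force, so it has entered. I'll lower further.

{"method": "jog_arm", "body": {"motion": [{"x": -0.04,"y": 0,"z": 0.22,"ax": 0,"ay": 0,"az": 0},{"x": -0.04,"y": 0,"z": 0.22,"ax": 0,"ay": 0,"az": 0},{"x": -0.04,"y": 0,"z": 0.22,"ax": 0,"ay": 0,"az": 0},{"x": -0.03,"y": 0,"z": 0.22,"ax": 0,"ay": 0,"az": 0},{"x": -0.03,"y": 0,"z": 0.2,"ax": 0,"ay": 0,"az": 0}]}}

```text
time_s: 9.4
tool_pos: [0.5887, 0.0474, 0.1035]
tool_rot: [-180.0, -0.0, 161.2]
force: [3.3, -2.0, 0.3]
grip_width: 0.0186
grasp_force: 25.0
```

{"method": "jog_arm", "body": {"motion": [{"x": -0.02,"y": 0,"z": 0.1,"ax": 0,"ay": 0,"az": 0},{"x": 0,"y": 0,"z": 0,"ax": 0,"ay": 0,"az": 0},{"x": 0,"y": 0,"z": 0,"ax": 0,"ay": 0,"az": 0},{"x": 0,"y": 0,"z": 0,"ax": 0,"ay": 0,"az": 0},{"x": 0,"y": 0,"z": 0,"ax": 0,"ay": 0,"az": 0}]}}

```text
time_s: 9.9
tool_pos: [0.589, 0.0473, 0.1028]
tool_rot: [180.0, 0.0, 161.2]
force: [2.8, -0.6, 0.5]
grip_width: 0.018
grasp_force: 25.0
```

Run:
```python
from h import *
o=st(); K=w2v(o['tool_pos']+[0,0,.019])+[-.2,.6,0]; x=ikknob(K); print('joints f,b,th',x,'hole',fk(*x,155,0))
```

```text
t 9.9 pos [0.589  0.0473 0.1028] rot [1.7999e+02 1.0000e-02 1.6119e+02] F [ 2.8 -0.6  0.5] w 0.018 g 25.0 vent [ 36.   55.  102.8]
joints f,b,th [0.36875904 0.07821611 0.00615551] hole [-26.75470113  50.68272425  87.4540974 ]
```

{"method": "jog_arm", "body": {"motion": [{"x": -0.02,"y": 0,"z": 0.1,"ax": 0,"ay": 0,"az": 0},{"x": 0,"y": 0,"z": 0.05,"ax": 0,"ay": 0,"az": 0},{"x": 0,"y": 0,"z": 0,"ax": 0,"ay": 0,"az": 0},{"x": 0,"y": 0,"z": 0,"ax": 0,"ay": 0,"az": 0},{"x": 0,"y": 0,"z": 0,"ax": 0,"ay": 0,"az": 0}]}}

```text
time_s: 10.4
tool_pos: [0.5893, 0.0473, 0.1015]
tool_rot: [180.0, 0.0, 161.2]
force: [3.6, -1.7, 2.9]
grip_width: 0.0183
grasp_force: 25.0
```

Run:
```python
from h import *
o=st(); K=w2v(o['tool_pos']+[0,0,.019])+[-.2,.6,0]; x=ikknob(K); print('joints f,b,th',x,'hole',fk(*x,155,0))
```

```text
t 10.4 pos [0.5893 0.0473 0.1015] rot [1.7998e+02 3.0000e-02 1.6119e+02] F [ 3.6 -1.7  2.9] w 0.0183 g 25.0 vent [ 36.4  55.1 101.5]
joints f,b,th [3.67858743e-01 7.83369160e-02 7.30204948e-06] hole [-26.61045188  50.75672522  86.50113182]
```

Contact at about 3 N with lift at about 0. I'll release and rise.

{"method": "jog_arm", "body": {"motion": [{"x": 0,"y": 0,"z": 0,"ax": 0,"ay": 0,"az": 0},{"x": 0,"y": 0,"z": 0,"ax": 0,"ay": 0,"az": 0},{"x": 0,"y": 0,"z": 0,"ax": 0,"ay": 0,"az": 0},{"x": 0,"y": 0,"z": 0,"ax": 0,"ay": 0,"az": 0},{"x": 0,"y": 0,"z": 0,"ax": 0,"ay": 0,"az": 0}], "claw": 0}}

```text
time_s: 10.9
tool_pos: [0.5887, 0.0474, 0.101]
tool_rot: [-180.0, -0.1, 161.2]
force: [0.5, -0.2, -0.6]
grip_width: 0.0421
grasp_force: 0.0
```

{"method": "jog_arm", "body": {"motion": [{"x": 0,"y": 0,"z": -1,"ax": 0,"ay": 0,"az": 0},{"x": 0,"y": 0,"z": -2,"ax": 0,"ay": 0,"az": 0},{"x": 0,"y": 0,"z": -2,"ax": 0,"ay": 0,"az": 0},{"x": 0,"y": 0,"z": -2,"ax": 0,"ay": 0,"az": 0},{"x": 0,"y": 0,"z": -2,"ax": 0,"ay": 0,"az": 0}]}}

```text
time_s: 11.4
tool_pos: [0.5892, 0.0471, 0.1929]
tool_rot: [180.0, 0.0, 161.2]
force: [0.4, -0.0, -0.6]
grip_width: 0.0436
grasp_force: 0.0
```

{"method": "jog_arm", "body": {"motion": [{"x": -3,"y": 0,"z": -1,"ax": 0,"ay": 0,"az": 0},{"x": -3,"y": 0,"z": 0,"ax": 0,"ay": 0,"az": 0},{"x": 0,"y": 0,"z": 0,"ax": 0,"ay": 0,"az": 0},{"x": 0,"y": 0,"z": 0,"ax": 0,"ay": 0,"az": 0},{"x": 0,"y": 0,"z": 0,"ax": 0,"ay": 0,"az": 0}]}}

```text
time_s: 11.9
tool_pos: [0.6451, 0.0283, 0.2013]
tool_rot: [180.0, -0.1, 161.2]
force: [0.7, -1.1, -0.2]
grip_width: 0.0429
grasp_force: 0.0
```

Run:
```python
from h import *
st()
p=snap('wrist','w6'); f=goalf(-26.5)
for r,h in ((123,5),(155,5),(187,5),(218,34)): print(r,proj(p,v2w(*fk(*f,0,r,h))))
print('resting on pin:',[proj(p,v2w(*fk(*f,.075,r,h))).round(1) for r,h in ((187,5),(218,34))])
```

```text
t 11.9 pos [0.6451 0.0283 0.2013] rot [ 1.7998e+02 -6.0000e-02  1.6120e+02] F [ 0.7 -1.1 -0.2] w 0.0429 g 0.0 vent [ 95.2  59.5 201.3]
123 [323.31110371  -2.45912623]
155 [323.2528537   51.03322141]
187 [323.19543555 102.60029775]
218 [323.16246332 153.87811752]
resting on pin: [array([323.2, 100.2]), array([323.2, 150.6])]
```

View pics/w6.png

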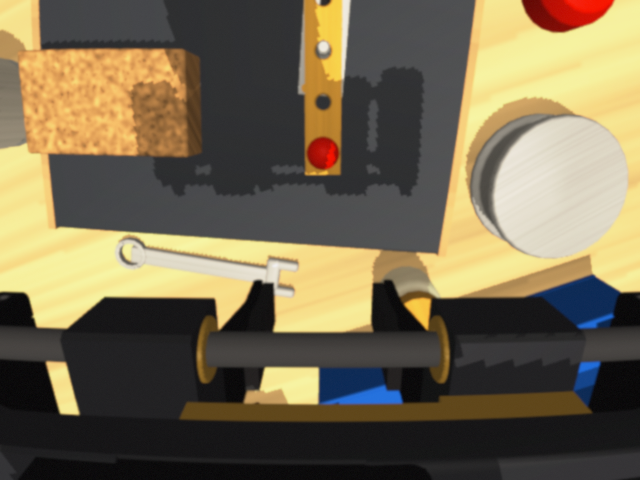

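The knob is at (323,154), and the pin sits in the middle hole at (323,49). This matches the fully-down prediction, and the flap is held open. I'll hand it in.

```bash
python3 -c "
from cell import env; print(env.sign_off())"
```

```text
the job is handed in; nothing more can be done
None
```

The stay lies fully down with its middle hole on the pin, the flap stands open at about 0.37 rad, the gripper has let go, and the job is handed in after about 12 s; the sign-off gave no verdict.

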